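Close the back of a photo frame

ROBOT

A 7-joint arm with a two-finger parallel gripper is mounted at the origin on the work surface. World frame = base frame: x ahead of the robot, y to its left, z up, the work surface at z = 0. Lengths are in m, angles in degrees, forces in N, time in s.
With the tool pointing down it reaches from about 0.4 to 0.85 m from the base axis. Payload 6.9 kg.
Tool frame: the origin (TCP) lies midway between the tips of the shut fingers; the grasp point (between the pads) lies 19 mm behind it; z points along the fingers, y is the line along which they close (so a half turn about z gives the same grasp; the last joint's range is limited). The gripper opens to 85 mm and grips with 20 to 120 N. Pads are 22 mm wide; open, the fingers measure 114 mm over their backs; the gripper's body (76 mm by 85 mm) begins 54 mm behind the grasp point. The pads swing forward as they close: fully open they stand 13 mm farther back than shut.
Start: joints at [70.159, 29.078, -13.613, 85.955, 7.202, 65.827, -8.869], TCP at [0.273, -0.562, 0.231] pointing down, gripper open.
Joint ranges: [-176.47, 176.47], [-13.61, 117.27], [-81.72, 77.17], [0.22, 143.17], [-87.28, 267.28], [10, 112.55], [-165.47, 165.47]. Speed limits (degrees/s): [136.94, 136.94, 180, 180, 180, 180, 180].

INTERFACE

Orientations are given as [roll, pitch, yaw] about the fixed x, y, z axes, in that order (R = Rz(yaw) Ry(pitch) Rx(roll)).
In Python, from rig import status, snapshot, hand_in, spotter gives the robot as it stands.
- The arm moves only by the shell command python3 -m crank 'ROWS' [OPENING] [FORCE]. ROWS is JSON, a list of rows, each a list of 6 numbers: the shift along the tool's x, y, z normalised to -1 to 1, where 1 is 0.025 m, then the turn, a rotation vector about the tool's x, y, z normalised to -1 to 1, where 1 is 0.08 rad. In form: [[x, y, z, wx, wy, wz], ...]. A call has 1 to 8 rows; each row shifts and turns the commanded pose from where the row before left it, along the tool's axes as they then stand; what a row does not reach is not made up. A row lasts 1/12 s, in which the tool goes at most 41.7 mm and 7.16 degrees, less where a joint would pass 70% of its speed; a pose out of reach is approached as far as the arm can. A call with a number of a shift or a turn outside -1 to 1 is refused whole. A call with a gripper value outside its range is refused whole. OPENING is the opening, from 0 (shut) to 1 (fully open), set as the call begins (- or left out, the last holds). The fingers move at their own pace and stop on an object; FORCE is the grip in N (left out, the last holds). Time passes only in rows, so rows that do not move let the fingers close. It gives the time, the measured TCP pose, the force, the opening and the grip force at its end, in the units of the state.
- status.sense(): the state, without advancing time (a new reading comes with each control period).
- snapshot(name): name is "side" or "top"; returns a dict with "pixels" (400x640x3 uint8, red, green, blue), "z_map" (400x640 float32, m along the optical axis (not along the pixel's ray), 0 where there is no reading), "fx", "fy", "cx", "cy" (pixels), "k1" (the pictures are not rectified: a ray, as slopes to the right and down, at radius r is drawn at 1 + k1 r^2 times it, then the intrinsics apply), "R" (3x3) and "t" (3): a world point X has camera coordinates R X + t. Camera axes: x right, y down, z forward; pixel columns grow to the right and rows downward; lengths in m; the calibration is good to about 2 mm. A picture is of the moment at which its call begins.
- hand_in(): hands the job in; it is judged then, once.
Trained networks look in a picture, given as the dict that the camera call returned (one of the last four; its "shot" number tells which), for a name from the list of things; names that differ only in an ending like _2 or _b are one class to them, and where a whole thing is asked for, a point or a joint stands for the part that bears it (a point fixed in the world has none). Each returns a list of dicts, best first, with "score" (0 to 1); they miss things now and then, are a little off and sometimes report something else, mostly with a low value. They report only what shows in the picture. A call takes as long as a camera call. They do not tell look-alikes from the thing itself.
- spotter.silhouettes(label, picture): "mask" (400x640 bool, what is visible of it) and "at" ([row, column] in pixels, amid what is visible of it).
The state is a dict: "time": time; "joints": joint angles; "joint_velocities": joint speeds; "joint_torque": joint torques, N m; "eef_pos": TCP position; "tool_rot": TCP orientation; "wrist_force": force on the tool from outside, world axes, zero at the start; "torque": the same for the moment, N m; "gripper_width": finger opening in m; "finger_force": force on a finger pad.
Only numpy, scipy, OpenCV 4.12 (cv2) and the standard library are available. Lean on these libraries where they do the work, as an engineer would, in place of code of your own. Each camera call takes 0.05 s, during which the arm holds its last target. There are 200 camera calls.

TASK

The photo frame lies face down on the table with its back open. Take the backing board out of the letter rack and fit it into the frame with the block side up, pushing it against the sprung bar so that it drops in fully home: flat on the bottom of the opening all round and held by the bar. Let go of it, and leave the mug, the books and the bowl where they are.

Things in the scene. Friction and masses are not known exactly. Their poses are not given: they have to be found in the camera images.
- board: Loose plywood backing board, 8 mm thick, 120 mm wide (y), 100 mm tall (z), about 0.12 kg, standing in the rack on a 120 mm edge. Origin: middle of that lower edge face; z runs up the board; x points out of its back face (back face x = +4 mm, plain front face x = -4 mm). In the middle of the back face is a glued block, 50 mm along y, z from 38 to 62 mm, 14 mm proud (x 4 to 18 mm).
- board_front (a point): Centre of the board's plain front face (board x = -4, y = 0, z = 50 mm), axes as the board.
- board_block (a point): Centre of the outer face of the block on the board's back (board x = 18, y = 0, z = 50 mm), axes as the board.
- frame: Pale wooden photo frame, face down, fixed. 162 mm (x) by 174 mm (y), 20 mm high, rails 24 mm wide; z up. Origin: at table height under the centre of the fitted board. The opening: flat floor at z = 10 mm, walls up to z = 20 mm: stop wall at x = -50 mm, side walls at y = +-63 mm, far wall at x = +64 mm with a sprung bar in front of it.
- frame_seat (a point): Point on the floor of the frame's opening (frame x = 0, y = 0, z = 10 mm) where the centre of the board's front face belongs; axes as the frame: x points from the stop wall to the sprung bar, z up. The board's 100 mm direction lies along x, with either 120 mm edge at the bar.
- bar (a joint): Travel of the sprung bar towards frame +x, in m: 0 at rest, about 0.003 with the board fitted, 0.009 at its end. It takes about 3 N to start moving, and about 0.8 N more for each mm.
- bar_face (a point): Middle of the upright flat face of the aluminium bar, looking to the stop wall (frame x = 47 mm at rest, z = 15.5 mm): 100 mm long (y), from z = 11 to 20 mm. At rest it leaves 97 mm to the stop wall, 3 mm less than the board: push it back to let the board drop in; it then holds the board against the stop wall.
- rack: Wooden letter rack, fixed: base 80 mm (x) by 90 mm (y) by 8 mm; two cheeks 10 mm thick, 90 mm long (y), up to z = 36 mm; slot between them 11 mm wide, floor at z = 8 mm. Origin: centre of the underside, z up. The board stands in the slot, its y along the rack's y, its top edge 108 mm above the table.
- books: Bystander: stack of four books, about 180 x 130 mm and 72 mm high; origin at the centre of its underside.
- mug: Bystander: stoneware mug, 80 mm across, 85 mm high, standing on the books; origin at the centre of its underside.
- bowl: Bystander: white bowl, 120 mm across, 50 mm high, on the table; origin at the centre of its underside.
There are look-alikes about, which are no part of the job. There is more than one size of the frame; the job needs the middle-sized.

How it is judged:
By the outcome, as a careful person would: the job done as asked, in the order asked, and still so for the second after the job is handed in, with the robot touching nothing.
It also fails if it takes over 58 s, if anything falls off the work surface, if the arm or the gripper's body presses on something with over 40 N, if the wrist force passes 120 N, or if a joint passes its speed limit or range.

## Working session

There is one attempt and no reset: what is moved stays moved. The work goes in short steps, Python scripts to look and compute and a shell command to move; the robot and the scene stay as the last step left them, time stands still between calls to the robot, and variables do not carry over. Pictures are saved under pics/ and viewed, at most 13 in all, crops included, and the job is handed in when it is done.

```bash
mkdir -p pics; ls; cat > h.py <<'E'
import numpy as np, cv2
from rig import status, snapshot, hand_in, spotter
def K(p): return np.array([[p["fx"],0,p["cx"]],[0,p["fy"],p["cy"]],[0,0,1.]])
def world(p,rc):
    """world points of an array of (row,col) pixels, with depth"""
    rc=np.asarray(rc).reshape(-1,2); z=p["z_map"][rc[:,0].astype(int),rc[:,1].astype(int)]
    s=cv2.undistortPoints(rc[:,::-1].astype(float).reshape(-1,1,2),K(p),np.array([p["k1"],0,0,0])).reshape(-1,2)
    c=np.c_[s*z[:,None],z]; X=(c-np.array(p["t"]))@np.array(p["R"])
    return X[z>0]
def cloud(p,m=None):
    m=np.ones((400,640),bool) if m is None else m
    return world(p,np.argwhere(m&(p["z_map"]>0)))
def pix(p,X):
    r,_=cv2.Rodrigues(np.array(p["R"])); u,_=cv2.projectPoints(np.asarray(X,float).reshape(-1,3),r,np.array(p["t"],float),K(p),np.array([p["k1"],0,0,0,0.])[:4])
    return u.reshape(-1,2)
def save(p,n,crop=None,f=1):
    im=p["pixels"][:,:,::-1]
    if crop: r0,r1,c0,c1=crop; im=im[r0:r1,c0:c1]
    cv2.imwrite("pics/"+n,cv2.resize(im,None,fx=f,fy=f,interpolation=cv2.INTER_CUBIC))
E
python3 - <<'E'
from h import *
for n in ("top","side"):
    p=snapshot(n); save(p,n+"0.png")
    print(n,p["k1"],np.round(-np.array(p["R"]).T@np.array(p["t"]),3))
    for l in ("board","frame","rack","bar","board_block","books","mug","bowl"):
        for d in spotter.silhouettes(l,p):
            X=cloud(p,d["mask"])
            print(l,round(d["score"],2),np.round(d["at"]),d["mask"].sum(),np.round(np.median(X,0),3) if len(X) else "", np.round(np.ptp(np.percentile(X,[3,97],axis=0),0),3) if len(X) else "")
print(status.sense())
E
```

```text
pics
top -0.06124113920901687 [ 0.197 -0.036  1.57 ]
board 0.66 [184. 259.] 339 [0.557 0.193 0.077] [0.03  0.108 0.084]
frame 0.94 [188. 445.] 1341 [ 0.56  -0.428  0.01 ] [0.125 0.131 0.018]
frame 0.77 [279. 464.] 4928 [ 0.264 -0.486  0.019] [0.232 0.228 0.026]
frame 0.7 [204. 379.] 2603 [ 0.513 -0.203  0.014] [0.165 0.171 0.023]
rack 0.92 [195. 259.] 361 [0.54  0.185 0.01 ] [0.043 0.085 0.041]
bar 0.64 [256. 462.] 147 [ 0.32  -0.468  0.026] [0.05  0.119 0.014]
bar 0.5 [189. 376.] 59 [ 0.559 -0.2    0.018] [0.023 0.077 0.012]
board_block 0.73 [184. 261.] 319 [0.558 0.192 0.078] [0.034 0.107 0.087]
books 0.84 [137. 320.] 1171 [ 0.725 -0.001  0.068] [0.162 0.124 0.062]
books 0.46 [183. 255.] 302 [0.557 0.196 0.08 ] [0.027 0.107 0.078]
mug 0.85 [115. 321.] 739 [ 0.785 -0.003  0.11 ] [0.081 0.083 0.088]
bowl 0.55 [200. 186.] 938 [0.507 0.446 0.021] [0.099 0.098 0.05 ]
side -0.0008963364580159995 [ 0.354 -1.327  0.852]
board 0.52 [181. 323.] 199 [0.559 0.176 0.072] [0.028 0.117 0.076]
frame 0.96 [295. 349.] 1437 [ 0.561 -0.437  0.011] [0.129 0.136 0.014]
frame 0.82 [248. 323.] 1686 [ 0.51
[... 751 characters left out ...]
ray([ 70.15996281,  29.07557067, -13.61439472,  85.95561973,
         7.20111122,  65.82545342,  -8.86746243]), 'joint_velocities': array([-0.02018673,  0.05639658, -0.00745998,  0.00552834,  0.03856526,
       -0.09449195,  0.05614963]), 'joint_torque': array([-1.96054434e-04, -6.20341158e+01, -2.18467377e+00, -2.49958223e+01,
        1.39401999e-02,  2.08872138e-03, -9.94375739e-06]), 'eef_pos': array([ 0.27284043, -0.56229557,  0.23129465]), 'tool_rot': array([ 1.79998585e+02, -1.86555167e-03,  2.58857678e+01]), 'wrist_force': array([-0.51619263, -0.80263451,  0.47471426]), 'torque': array([ 0.03058098,  0.01394425, -0.03965494]), 'finger_force': 0.0, 'gripper_width': 0.08524884264299613}
```

View pics/top0.png

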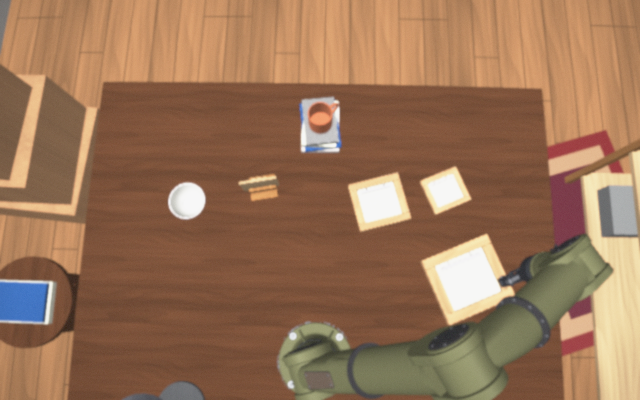

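View pics/side0.png

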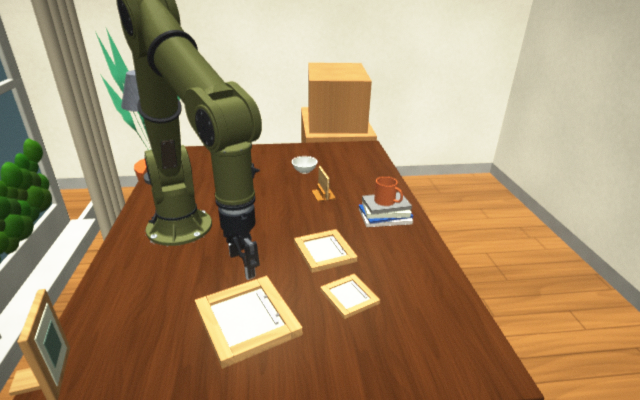

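The top view shows three candidate frames: small at (445,190), middle at (379,204) and large at (466,279). The middle one is about 165 x 171 mm, which matches 162 x 174, with its bar at (376,189). The board and rack are at about (259,187). I'll enlarge both to confirm, and fit poses.

```bash
cat > fit.py <<'E'
from h import *
def fr(p):
    d=[d for d in spotter.silhouettes("frame",p) if np.hypot(*(np.median(cloud(p,d["mask"]),0)[:2]-[.513,-.205]))<.06][0]
    X=cloud(p,d["mask"]); X=X[(X[:,2]>.016)&(X[:,2]<.024)]
    r=cv2.minAreaRect((X[:,:2]*1000).astype(np.float32)); return r,X
def bd(p):
    for d in spotter.silhouettes("board",p):
        X=cloud(p,d["mask"]); 
        if np.hypot(*(np.median(X,0)[:2]-[.557,.19]))<.06: return X
E
python3 - <<'E'
from fit import *
ims=[]
for n,cs in (("top",[(165,240,340,440),(165,210,225,292)]),("side",[(220,280,280,370),(160,205,295,350)])):
    p=snapshot(n)
    for r0,r1,c0,c1 in cs: ims.append(cv2.resize(p["pixels"][r0:r1,c0:c1,::-1],(400,300),interpolation=cv2.INTER_CUBIC))
    r,X=fr(p); print(n,"frame",r,np.median(X[:,2]))
    B=bd(p); T=B[B[:,2]>.095]; print("board top strip",len(T),cv2.minAreaRect((T[:,:2]*1000).astype(np.float32)),np.median(T,0))
    # whole neighbourhood cloud of rack
    C=cloud(p); C=C[(abs(C[:,0]-.55)<.07)&(abs(C[:,1]-.19)<.09)&(C[:,2]>.005)]
    for a,b in ((.005,.012),(.03,.04),(.045,.06),(.06,.075),(.075,.09),(.09,.104),(.104,.112)):
        Q=C[(C[:,2]>a)&(C[:,2]<b)]
        if len(Q)>8: print(a,b,len(Q),[(round(v,1)) if np.isscalar(v) else np.round(v,1) for v in cv2.minAreaRect((Q[:,:2]*1000).astype(np.float32))],np.round(Q.mean(0),4))
cv2.imwrite("pics/crop1.png",np.vstack([np.hstack(ims[:2]),np.hstack(ims[2:])]))
E
```

```text
top frame ((514.474365234375, -201.99429321289062), (161.83364868164062, 175.2225341796875), 14.770991325378418) 0.019281242215292007
board top strip 100 ((559.5375366210938, 192.74497985839844), (11.58814811706543, 112.64786529541016), 8.893528938293457) [0.55998205 0.18796425 0.10468864]
0.005 0.012 226 [array([549.3, 190.2]), array([136.1, 178.2]), 0.8] [0.5465 0.1832 0.0075]
0.03 0.04 99 [array([550.2, 191.9]), array([ 15.8, 115. ]), 11.6] [0.5516 0.1891 0.035 ]
0.045 0.06 48 [array([555.5, 195.2]), array([  4.1, 117.3]), 10.2] [0.5556 0.194  0.053 ]
0.06 0.075 56 [array([566.1, 196.8]), array([ 23.3, 119.4]), 10.1] [0.5607 0.1995 0.0672]
0.075 0.09 42 [array([555.5, 196.1]), array([  3.3, 118.3]), 11.0] [0.5558 0.1937 0.0819]
0.09 0.104 68 [array([559.7, 194.4]), array([ 11.5, 116.7]), 9.8] [0.5579 0.1922 0.0982]
0.104 0.112 74 [array([558.1, 196. ]), array([  9.9, 116.5]), 11.1] [0.5583 0.1991 0.1072]
side frame ((515.4124755859375, -204.46295166015625), (165.4981689453125, 180.3345489501953), 15.878837585449219) 0.019351261546376463
board top strip 45 ((560.2080078125, 187.9759521484375), (8.62257194519043, 117.83283233642578), 9.635334014892578) [0.56034525 0.1843036  0.1042759 ]
0.005 0.012 97 [array([560.8, 183.5]), array([91. , 88.9]), 88.5] [0.5548 0.1747 0.0079]
0.03 0.04 54 [array([552.7, 191.2]), array([ 30.8, 120.3]), 20.1] [0.5549 0.182  0.0346]
0.045 0.06 35 [array([557. , 193.4]), array([  8.5, 131.3]), 12.6] [0.559  0.1842 0.0529]
0.06 0.075 35 [array([556. , 191.8]), array([  8.6, 123. ]), 13.3] [0.5594 0.1789 0.0681]
0.075 0.09 39 [array([558.3, 193.6]), array([ 10.8, 119.7]), 12.0] [0.5584 0.1863 0.0826]
0.09 0.104 33 [array([560.2, 188. ]), array([  9.1, 117.8]), 12.6] [0.5595 0.1831 0.0971]
0.104 0.112 27 [array([559.7, 191.4]), array([  8.6, 114.1]), 9.6] [0.5609 0.186  0.1072]
```

View pics/crop1.png

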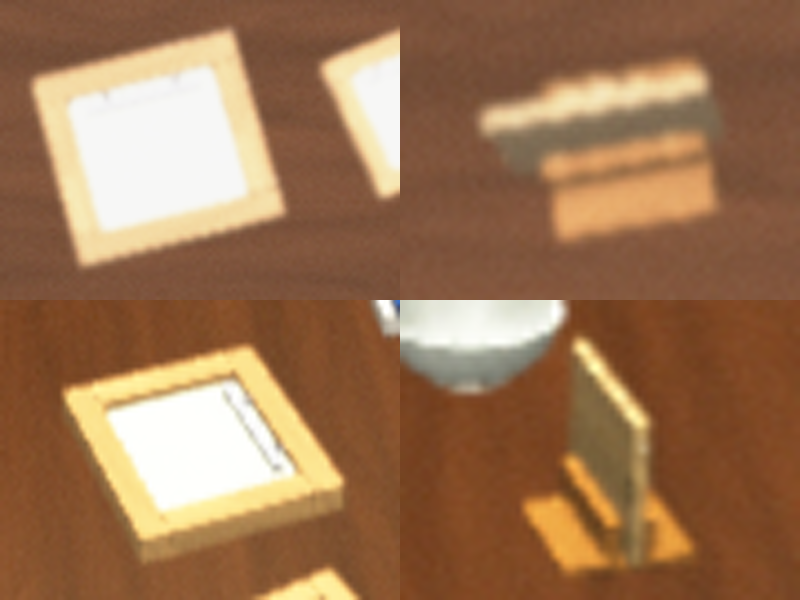

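The crop confirms the middle frame: yaw about 15°, bar on its far (+x) side. The board stands at yaw about 10.5° with the plain face towards the robot and the block on the far side.

Plan:
1. Grip the board's top edge and lift it.
2. Tilt it into the frame with the lower edge at the bar, then release.
3. Re-grip the block, push against the bar and lower it home.

```bash
cat > plan.py <<'E'
import sys,numpy as np
from scipy.spatial.transform import Rotation as Ro
from rig import status
def plan(pos,rpy):
    s=status.sense(); R0=Ro.from_euler("xyz",s["tool_rot"],degrees=True); R1=Ro.from_euler("xyz",rpy,degrees=True)
    print("turn units",np.round((R0.inv()*R1).as_rotvec()/.08,2),"shift now",np.round(R0.inv().apply(np.array(pos)-s["eef_pos"])/.025,2),"shift after turn",np.round(R1.inv().apply(np.array(pos)-s["eef_pos"])/.025,2))
a=list(map(float,sys.argv[1:])); plan(a[:3],a[3:])
E
python3 plan.py .559 .193 .2 180 0 100.5
```

```text
turn units [  0.    -0.   -16.28] shift now [ 23.49 -22.19   1.25] shift after turn [27.62 16.76  1.25]
```

```bash
c="python3 -m crank"
$c '[[0,0,0,0,0,-1],[0,0,0,0,0,-1],[0,0,0,0,0,-1],[0,0,0,0,0,-1],[0,0,0,0,0,-1],[0,0,0,0,0,-1],[0,0,0,0,0,-1],[0,0,0,0,0,-1]]' 1 
$c '[[0,0,0,0,0,-1],[0,0,0,0,0,-1],[0,0,0,0,0,-1],[0,0,0,0,0,-1],[0,0,0,0,0,-1],[0,0,0,0,0,-1],[0,0,0,0,0,-1],[0,0,0,0,0,-1]]'
$c '[[0.9,0.6,0,0,0,-0.28],[0.9,0.6,0,0,0,0],[0.9,0.6,0,0,0,0],[0.9,0.6,0,0,0,0],[0.9,0.6,0,0,0,0],[0.9,0.6,0,0,0,0],[0.9,0.6,0,0,0,0],[0.9,0.6,0,0,0,0]]'
$c '[[0.9,0.6,0,0,0,0],[0.9,0.6,0,0,0,0],[0.9,0.6,0,0,0,0],[0.9,0.6,0,0,0,0],[0.9,0.6,0,0,0,0],[0.9,0.6,0,0,0,0],[0.9,0.6,0,0,0,0],[0.9,0.6,0,0,0,0]]'
python3 plan.py .559 .193 .2 180 0 100.5
```

```text
time: 1.87
eef_pos: [0.2728, -0.5623, 0.2313]
tool_rot: [180.0, 0.0, 62.8]
wrist_force: [0.0, 0.5, 0.3]
gripper_width: 0.0855
finger_force: 0.0
time: 2.53
eef_pos: [0.2728, -0.5623, 0.2313]
tool_rot: [-180.0, 0.0, 99.4]
wrist_force: [0.7, -1.0, -0.5]
gripper_width: 0.0859
finger_force: 0.0
time: 3.2
eef_pos: [0.3589, -0.3625, 0.2314]
tool_rot: [180.0, 0.0, 100.5]
wrist_force: [0.3, 0.1, 0.6]
gripper_width: 0.0854
finger_force: 0.0
time: 3.87
eef_pos: [0.4441, -0.1636, 0.2315]
tool_rot: [180.0, 0.0, 100.5]
wrist_force: [-0.2, -0.0, 0.0]
gripper_width: 0.0852
finger_force: 0.0
turn units [ 0.    0.01 -0.  ] shift now [13.19  7.12  1.26] shift after turn [13.19  7.12  1.26]
```

```bash
c="python3 -m crank"
$c '[[0.94,0.51,0,0,0,0],[0.94,0.51,0,0,0,0],[0.94,0.51,0,0,0,0],[0.94,0.51,0,0,0,0],[0.94,0.51,0,0,0,0],[0.94,0.51,0,0,0,0],[0.94,0.51,0,0,0,0]]'
$c '[[0.94,0.51,0,0,0,0],[0.94,0.51,0,0,0,0],[0.94,0.51,0,0,0,0],[0.94,0.51,0,0,0,0],[0.94,0.51,0,0,0,0],[0.94,0.51,0,0,0,0],[0.94,0.51,0,0,0,0]]'
python3 plan.py .559 .193 .077 180 0 100.5
python3 - <<'E'
from h import *
p=snapshot("side"); a=p["pixels"][130:210,290:390,::-1]; q=snapshot("top"); b=q["pixels"][140:220,210:310,::-1]
cv2.imwrite("pics/c2.png",np.hstack([cv2.resize(i,(400,320),interpolation=cv2.INTER_CUBIC) for i in (a,b)]))
E
```

```text
time: 4.45
eef_pos: [0.5018, 0.0144, 0.2315]
tool_rot: [180.0, 0.0, 100.5]
wrist_force: [-0.7, -0.8, -0.6]
gripper_width: 0.0855
finger_force: 0.0
time: 5.03
eef_pos: [0.5596, 0.1924, 0.2313]
tool_rot: [180.0, 0.0, 100.5]
wrist_force: [-0.1, 0.2, 0.3]
gripper_width: 0.0852
finger_force: 0.0
turn units [ 0.  0. -0.] shift now [ 0.03 -0.02  6.17] shift after turn [ 0.03 -0.02  6.17]
```

View pics/c2.png

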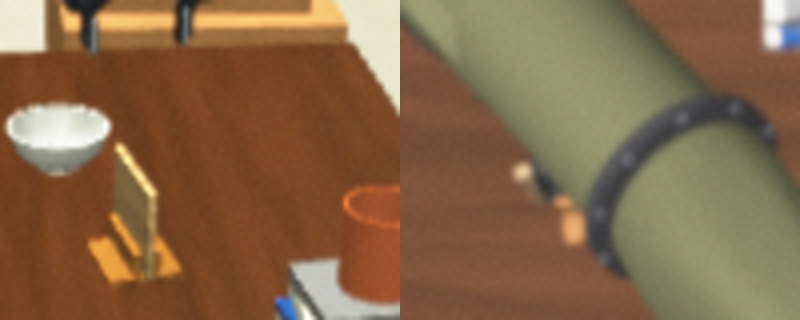

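The gripper's open fingers are above the board (side crop, fingers at ~(90,30) and (185,20), board at (135,190)), one on each side of it. Next I descend and grip.

```bash
c="python3 -m crank"
$c '[[0,0,1,0,0,0],[0,0,1,0,0,0],[0,0,1,0,0,0],[0,0,1,0,0,0],[0,0,1,0,0,0],[0,0,0.6,0,0,0],[0,0,0.55,0,0,0],[0,0,0,0,0,0]]'
$c '[[0,0,0,0,0,0],[0,0,0,0,0,0],[0,0,0,0,0,0],[0,0,0,0,0,0],[0,0,0,0,0,0],[0,0,0,0,0,0],[0,0,0,0,0,0],[0,0,0,0,0,0]]' 0 60
$c '[[0,0,0,0,0,0],[0,0,0,0,0,0],[0,0,0,0,0,0],[0,0,0,0,0,0]]'
```

```text
time: 5.8
eef_pos: [0.5578, 0.1895, 0.0749]
tool_rot: [-179.7, 0.1, 100.5]
wrist_force: [-0.2, -0.6, 0.4]
gripper_width: 0.0855
finger_force: 0.0
time: 6.47
eef_pos: [0.5599, 0.1914, 0.0781]
tool_rot: [179.9, -0.0, 100.5]
wrist_force: [0.9, 0.5, 3.8]
gripper_width: 0.0068
finger_force: 60.3
time: 6.8
eef_pos: [0.5598, 0.1914, 0.0781]
tool_rot: [179.9, -0.0, 100.5]
wrist_force: [1.6, -0.2, 5.4]
gripper_width: 0.0064
finger_force: 60.6
```

```bash
c="python3 -m crank"
$c '[[0,0,-0.5,0,0,0],[0,0,-1,0,0,0],[0,0,-1,0,0,0],[0,0,-1,0,0,0],[0,0,-1,0,0,0],[0,0,-1,0,0,0],[0,0,-0.5,0,0,0],[0,0,0,0,0,0]]'
cat > pf.py <<'E'
# plan to a pose given in frame coords: x y z(mm) tilt yawcorr
import sys,numpy as np
from scipy.spatial.transform import Rotation as Ro
import subprocess
x,y,z,tilt=map(float,sys.argv[1:5]); Y=15.2 if len(sys.argv)<6 else float(sys.argv[5])
F=np.array([.508,-.205,0]); A=Ro.from_euler("z",Y,degrees=True)
R=A*Ro.from_euler("y",-tilt,degrees=True)*Ro.from_euler("z",90,degrees=True)*Ro.from_euler("x",180,degrees=True)
P=F+A.apply(np.array([x,y,z])/1000)
e=R.as_euler("xyz",degrees=True); print(np.round(P,4),np.round(e,1))
subprocess.run(["python3","plan.py",*map(str,P),*map(str,e)])
E
python3 pf.py -10 0 200 0;python3 pf.py -10 0 100 45
python3 - <<'E'
from h import *
for n in ("top","side"):
    p=snapshot(n)
    for d in spotter.silhouettes("board",p)[:2]:
        X=cloud(p,d["mask"]); 
        if len(X)>20: print(n,d["score"],np.round(np.median(X,0),3),np.round(np.percentile(X,[3,97],axis=0),3))
p=snapshot("side"); save(p,"c3.png",(120,220,270,400),4)
E
```

```text
time: 7.47
eef_pos: [0.5597, 0.1921, 0.2305]
tool_rot: [179.8, -0.0, 100.5]
wrist_force: [-0.0, 0.6, -1.1]
gripper_width: 0.007
finger_force: 59.8
turn units [ 0.04 -0.01 -1.02] shift now [-15.27  -5.34   1.19] shift after turn [-14.79  -6.56   1.22]
[ 0.4983 -0.2076  0.2   ] [-180.     0.   105.2]
turn units [-9.77  0.39 -0.97] shift now [-15.28  -5.35   5.19] shift after turn [-14.79  -8.33  -0.95]
[ 0.4983 -0.2076  0.1   ] [135.   -0.  105.2]
top 0.72 [0.728 0.006 0.068] [[ 0.688 -0.062  0.006]
 [ 0.856  0.065  0.078]]
side 0.46 [0.561 0.175 0.195] [[ 0.543  0.133 -0.002]
 [ 0.637  0.625  0.255]]
```

View pics/c3.png

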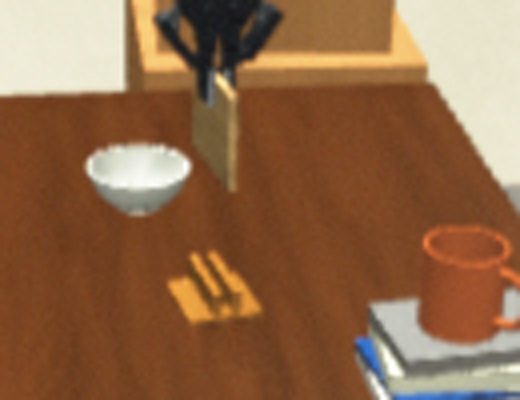

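The board is held, clear of the rack (image around (215,130)). Next I carry it above the frame and tilt it.

```bash
c="python3 -m crank"
$c '[[0,0,0,0,0,-0.5],[0,0,0,0,0,-0.5],[-0.92,-0.41,0,0,0,0],[-0.92,-0.41,0,0,0,0],[-0.92,-0.41,0,0,0,0],[-0.92,-0.41,0,0,0,0],[-0.92,-0.41,0,0,0,0],[-0.92,-0.41,0,0,0,0]]'
$c '[[-0.92,-0.41,0,0,0,0],[-0.92,-0.41,0,0,0,0],[-0.92,-0.41,0,0,0,0],[-0.92,-0.41,0,0,0,0],[-0.92,-0.41,0,0,0,0],[-0.92,-0.41,0,0,0,0],[-0.92,-0.41,0,0,0,0],[-0.92,-0.41,0,0,0,0]]'
$c '[[-0.92,-0.41,0,-0.8,0,0],[-0.92,-0.41,0,-0.8,0,0],[0,0,0,-0.8,0,0],[0,0,0,-0.8,0,0],[0,0,0,-0.8,0,0],[0,0,0,-0.8,0,0],[0,0,0,-0.8,0,0],[0,0,0,-0.8,0,0]]'
$c '[[0,0,0,-0.8,0,0],[0,0,0,-0.8,0,0],[0,0,0,-0.8,0,0],[0,0,0,-0.8,0,0],[0,0,0,-0.2,0,0],[0,0,0,0,0,0]]'
python3 pf.py -10 0 120 45
python3 -c "from rig import status;print(status.sense()['joints'])"
```

```text
time: 8.38
eef_pos: [0.5348, 0.0407, 0.2263]
tool_rot: [-179.9, -0.0, 105.1]
wrist_force: [0.8, -0.8, -1.2]
gripper_width: 0.0071
finger_force: 59.7
time: 9.05
eef_pos: [0.5035, -0.1582, 0.2264]
tool_rot: [-179.9, -0.1, 105.1]
wrist_force: [0.4, 0.4, -1.8]
gripper_width: 0.0069
finger_force: 59.7
time: 9.72
eef_pos: [0.4959, -0.2067, 0.2263]
tool_rot: [150.6, -0.0, 105.1]
wrist_force: [0.2, 0.4, -2.3]
gripper_width: 0.0067
finger_force: 59.7
time: 10.22
eef_pos: [0.4955, -0.2052, 0.2267]
tool_rot: [137.3, -0.5, 105.3]
wrist_force: [-0.2, 0.5, -1.8]
gripper_width: 0.0069
finger_force: 59.7
turn units [-0.5  -0.09 -0.06] shift now [-0.16 -2.83  3.19] shift after turn [-0.12 -2.96  3.08]
[ 0.4983 -0.2076  0.12  ] [135.   -0.  105.2]
[ 92.52131767  28.31974357 -71.7074153  128.4321277  -15.86785774
  10.45743988  60.83510114]
```

```bash
c="python3 -m crank"
$c '[[0,0,0,0.4,0,0],[0,0,0,0.4,0,0]]'
python3 pf.py -10 0 120 40
cat > fc.py <<'E'
from h import *
from scipy.spatial.transform import Rotation as Ro
F=np.array([.508,-.205,0]); A=Ro.from_euler("z",15.2,degrees=True)
def inF(X): return A.inv().apply(X-F)*1000
E
python3 - <<'E'
from fc import *
ims=[]
for n in ("top","side"):
    p=snapshot(n)
    for d in spotter.silhouettes("board",p)[:2]:
        X=cloud(p,d["mask"])
        if len(X)>20: X=inF(X); print(n,round(d["score"],2),np.round(np.median(X,0)),np.round(np.percentile(X,[2,98],axis=0),1))
    C=inF(cloud(p)); C=C[(abs(C[:,1])<90)&(abs(C[:,0])<120)&(C[:,2]>40)&(C[:,2]<260)]
    u=pix(p,F+[0,0,.15]).ravel().astype(int); ims.append(cv2.resize(p["pixels"][max(0,u[1]-60):u[1]+60,u[0]-60:u[0]+60,::-1],(400,400),interpolation=cv2.INTER_CUBIC)); 
    np.save(n+"c.npy",C); np.save(n+"z.npy",p["z_map"])
cv2.imwrite("pics/c4.png",np.hstack(ims))
E
```

```text
time: 10.38
eef_pos: [0.4962, -0.205, 0.2274]
tool_rot: [141.1, -0.4, 105.4]
wrist_force: [0.9, -0.7, -0.2]
gripper_width: 0.007
finger_force: 59.8
turn units [-0.23 -0.09 -0.03] shift now [-0.15 -2.66  3.37] shift after turn [-0.12 -2.72  3.32]
[ 0.4983 -0.2076  0.12  ] [140.    0.  105.2]
top 0.83 [  2.  20. 225.] [[-32.7 -50.7 170.1]
 [ 34.5  67.1 254.4]]
side 0.47 [  2. -20. 228.] [[-28.4 -56.8 206.3]
 [ 19.9   9.3 253.6]]
```

View pics/c4.png

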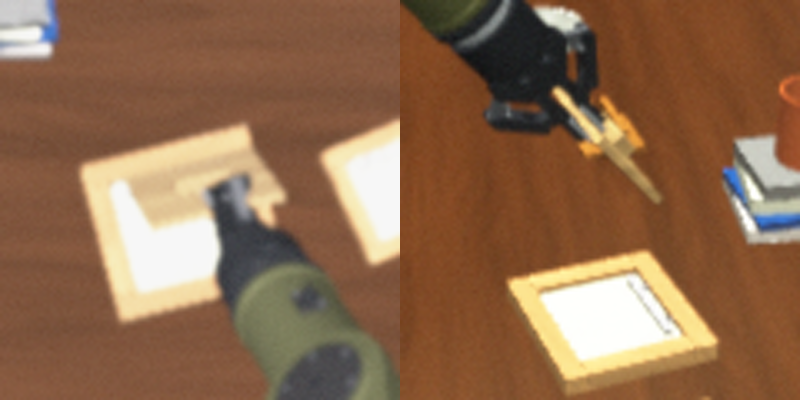

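The crops show the board gripped at its top edge with the block facing up and the lower edge pointing at the bar side. I'll refine its sideways offset from the edges.

```bash
python3 - <<'E'
from fc import *
from rig import status
T=inF(status.sense()["eef_pos"][None])[0]; print("tcp",T)
for n in ("top","side"):
    p=snapshot(n); ds=[d for d in spotter.silhouettes("board",p) if d["mask"].sum()>100]
    m=ds[0]["mask"]; C=inF(cloud(p,m)); C=C[(abs(C[:,0])<80)&(C[:,2]>140)&(C[:,2]<270)]
    # board plane: coordinate along slope (towards lower edge) & normal
    t=np.radians(39); s=(C-T)@[np.sin(t),0,-np.cos(t)]; nn=(C-T)@[np.cos(t),0,np.sin(t)]
    print(n,len(C),"slope",np.percentile(s,[1,5,50,95,99]).round(1),"normal",np.percentile(nn,[5,50,95]).round(1))
    for a in range(-40,80,10):
        k=(s>=a)&(s<a+10)&(abs(nn)<10)
        if k.sum()>3: print(a,k.sum(),C[k,1].min().round(1),C[k,1].max().round(1))
E
```

```text
tcp [-10.38826516   3.33496681 228.10407148]
top 563 slope [-32.8 -29.2  10.1  64.1  68.6] normal [-1.1  2.6 16.7]
-40 23 -49.2 64.4
-30 78 -49.1 67.9
-20 40 -48.5 68.2
-10 48 -48.6 68.1
0 56 -48.8 67.3
10 39 -49.0 68.2
20 34 -48.1 68.5
30 32 -45.1 68.8
40 32 -48.0 67.3
50 39 -47.0 68.5
60 47 -49.9 64.6
70 4 19.7 54.4
side 142 slope [-31.4 -30.6   8.8  46.3  55.9] normal [-3.7  2.4 14.1]
-40 11 -51.6 -20.2
-30 16 -56.6 -11.2
-20 12 -56.2 -6.9
-10 9 -54.2 -8.5
0 22 -54.7 5.5
10 15 -55.5 -7.1
20 16 -56.1 -16.0
30 8 -55.5 -12.4
40 7 -54.1 -14.3
50 5 -54.6 -8.1
```

```bash
python3 pf.py -12 -3 90 39
```

```text
turn units [ 0.02 -0.08 -0.01] shift now [-0.28 -3.49  4.25] shift after turn [-0.25 -3.49  4.26]
[ 0.4972 -0.211   0.09  ] [141.    0.  105.2]
```

```bash
python3 -m crank '[[-0.05,-0.7,0.85,0,-0.08,0],[-0.05,-0.7,0.85,0,0,0],[-0.05,-0.7,0.85,0,0,0],[-0.05,-0.7,0.85,0,0,0],[-0.05,-0.7,0.85,0,0,0],[0,0,0,0,0,0],[0,0,0,0,0,0]]'
python3 pf.py -12 -3 90 39
cat > m.py <<'E'
from fc import *
from rig import status
st=status.sense(); T=inF(st["eef_pos"][None])[0]; print("tcp",T.round(1),st["tool_rot"].round(1))
for n in ("top","side"):
    p=snapshot(n)
    f=[d["mask"] for d in spotter.silhouettes("frame",p)]
    for m in f:
        X=cloud(p,m)
        if np.hypot(*(np.median(X,0)[:2]-[.513,-.205]))<.06:
            X=inF(X); k=(X[:,2]>16)&(X[:,2]<25)&(abs(X[:,1])<110)
            for a in (-50,-30,30,50): 
                q=X[k&(abs(X[:,0]-a)<8),1]
                if len(q): print(n,"frame y at x",a,np.round([q.min(),q.max()],1))
    ds=[d for d in spotter.silhouettes("board",p) if d["mask"].sum()>60]
    for d in ds[:1]:
        C=inF(cloud(p,d["mask"])); C=C[(abs(C[:,0])<80)&(C[:,2]>22)&(C[:,2]<150)]
        print(n,"board",len(C))
        for a in range(-60,60,20):
            q=C[(C[:,0]>=a)&(C[:,0]<a+20)]
            if len(q)>5: print(a,len(q),np.round([q[:,1].min(),q[:,1].max(),np.median(q[:,2])],1))
E
python3 m.py
```

```text
time: 11.37
eef_pos: [0.4948, -0.1965, 0.168]
tool_rot: [140.9, -1.6, 106.2]
wrist_force: [0.4, 0.5, -0.8]
gripper_width: 0.0069
finger_force: 60.0
turn units [ 0.02 -0.42 -0.05] shift now [-0.67 -2.01  2.37] shift after turn [-0.59 -2.01  2.39]
[ 0.4972 -0.211   0.09  ] [141.    0.  105.2]
tcp [-10.5  11.6 168. ] [140.9  -1.6 106.2]
top frame y at x 50 [-15.2  -0.7]
top frame y at x -50 [ 2.9 87.4]
top frame y at x -30 [-84.7  86.8]
top frame y at x 30 [-81.4  87.9]
top frame y at x 50 [-82.8  87.1]
top board 172
0 67 [-40.7  78.1 140.7]
20 105 [-41.9  78.2 122.9]
side frame y at x -50 [-91.1  83.9]
side frame y at x -30 [-90.3  88.6]
side frame y at x 30 [-92.5  87. ]
side frame y at x 50 [-91.   84.9]
side board 30
0 17 [-45.3 -10.1 140.4]
20 13 [-44.9  15.2 127.7]
```

```bash
python3 -m crank '[[0,0,0,0.7,-0.2,0],[0,0,0,0.7,-0.2,0],[0,0,0,0.7,0,0],[0,0,0,0.7,0,0],[0,0,0,0.3,0,0],[0,0,0,0,0,0]]'; python3 pf.py 5 -5 94 25;python3 -c "from rig import status;print(status.sense()['joints'])"
```

```text
time: 12.17
eef_pos: [0.4969, -0.1958, 0.1691]
tool_rot: [154.5, 0.0, 105.5]
wrist_force: [0.3, -0.1, -1.3]
gripper_width: 0.007
finger_force: 60.0
turn units [ 0.1  -0.02  0.05] shift now [-0.68 -0.82  2.94] shift after turn [-0.67 -0.79  2.95]
[ 0.5141 -0.2085  0.094 ] [155.   -0.  105.2]
[ 42.51321085  18.74987461 -15.22191604 122.92432252 -32.8989549
  23.769191    72.86547643]
```

```bash
python3 -m crank '[[-0.17,-0.2,0.74,0,0,0],[-0.17,-0.2,0.74,0,0,0],[-0.17,-0.2,0.74,0,0,0],[-0.17,-0.2,0.74,0,0,0],[0,0,0,0,0,0],[0,0,0,0,0,0]]'; python3 pf.py 5 -5 94 25;python3 -c "from rig import status;print(status.sense()['joints'])"; python3 m.py
```

```text
time: 12.67
eef_pos: [0.512, -0.2092, 0.0916]
tool_rot: [154.6, -0.3, 105.2]
wrist_force: [-0.0, -0.9, -1.4]
gripper_width: 0.0067
finger_force: 59.9
turn units [ 0.09 -0.07 -0.03] shift now [ 0.01  0.12 -0.05] shift after turn [ 0.01  0.12 -0.05]
[ 0.5141 -0.2085  0.094 ] [155.   -0.  105.2]
[ 46.74799957  28.59714122 -21.69521827 125.11111703 -38.05085147
  12.2239135   80.47233483]
tcp [ 2.7 -5.1 91.6] [154.6  -0.3 105.2]
top frame y at x -50 [-0.2 87.4]
top frame y at x -30 [66.6 87.5]
top frame y at x 30 [-86.   87.7]
top frame y at x 50 [-85.4  87.5]
top frame y at x 50 [-14.2  41. ]
top board 190
-60 15 [-1.5 84.7 23.5]
-40 8 [65.9 85.3 24.9]
-20 19 [ 27.8  86.9 114.4]
0 11 [59.6 82.7 51.3]
20 36 [-77.4  86.4  33.4]
40 28 [-79.7  87.5  23.6]
side frame y at x -50 [-89.8  83.1]
side frame y at x -30 [-92.8  84.8]
side frame y at x 30 [-89.8  86.5]
side frame y at x 50 [-90.   36.3]
side board 115
-20 38 [-64.8 -20.5 116.2]
0 57 [-65.1  27.8  81.6]
20 20 [-64.   17.5  64.4]
```

```bash
python3 - <<'E'
from fc import *
p=snapshot("top"); C=inF(cloud(p)); 
for a,b in ((105,130),(50,100)):
    k=(C[:,2]>a)&(C[:,2]<b)&(abs(C[:,0])<70)&(abs(C[:,1])<80); q=C[k]; print(len(q),np.sort(q[:,1])[[0,1,2,-3,-2,-1]].round(1))
C=C[(abs(C[:,0])<110)&(abs(C[:,1])<110)&(C[:,2]>16)&(C[:,2]<24)]
k=C[:,0]>10;print("frame",C[k,1].min(),C[k,1].max(),"x",C[:,0].min(),C[:,0].max())
q=snapshot("side")
im=[p["pixels"][160:240,340:440,::-1],q["pixels"][200:280,280,::-1][None] if 0 else q["pixels"][195:275,280:380,::-1]]
cv2.imwrite("pics/c5.png",np.hstack([cv2.resize(i,(400,320),interpolation=cv2.INTER_CUBIC) for i in im]))
E
```

```text
89 [-58.7 -57.9 -57.6  56.9  58.   59.3]
148 [-61.1 -59.4 -59.   59.7  59.9  60.3]
frame -86.12200632124173 88.15909194827876 x -74.15584063413203 88.2489963839361
```

View pics/c5.png

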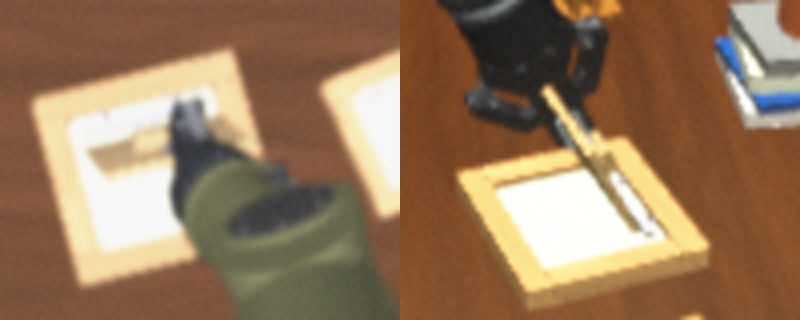

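The crops show the board over the opening, block up and lower edge just before the bar, centred sideways within about 1 mm. Lower it against the bar.

```bash
python3 pf.py 12 -4 77 25
```

```text
turn units [ 0.11 -0.03  0.01] shift now [0.06 0.01 0.73] shift after turn [0.06 0.02 0.73]
[ 0.5206 -0.2057  0.077 ] [155.   -0.  105.2]
```

```bash
python3 -m crank '[[0.04,0,0.25,0.03,0,0],[0.02,0,0.25,0,0,0],[0,0,0.2,0,0,0],[0,0,0,0,0,0],[0,0,0,0,0,0]]';python3 pf.py 12 -4 77 25;python3 -c "from rig import status;print(status.sense()['joints'])"
```

```text
time: 13.48
eef_pos: [0.5198, -0.2053, 0.0763]
tool_rot: [154.7, -0.2, 105.3]
wrist_force: [-0.1, -1.1, -1.9]
gripper_width: 0.0068
finger_force: 59.9
turn units [ 0.07 -0.05  0.  ] shift now [-0.02  0.04 -0.01] shift after turn [-0.02  0.04 -0.01]
[ 0.5206 -0.2057  0.077 ] [155.   -0.  105.2]
[ 44.5681391   30.34885525 -20.33075293 125.28593336 -44.3823975
  10.35436192  86.4845781 ]
```

```bash
c="python3 -m crank"
$c '[[0,0,0,0,0,0],[0,0,0,0,0,0],[0,0,0,0,0,0],[0,0,0,0,0,0],[0,0,0,0,0,0],[0,0,0,0,0,0]]' 0.5 60
$c '[[0,-0.25,0,0.4,0,0],[0,-0.25,0,0.4,0,0],[0,-0.25,0,0.4,0,0],[0,-0.3,0,0.4,0,0],[0,-0.3,0,0.3,0,0],[0,0,0,0,0,0]]'
python3 - <<'E'
from h import *
from rig import status
print(status.sense()['joints'])
p=snapshot("top");q=snapshot("side")
im=[p["pixels"][160:240,340:440,::-1],q["pixels"][195:275,280:380,::-1]]
cv2.imwrite("pics/c6.png",np.hstack([cv2.resize(i,(400,320),interpolation=cv2.INTER_CUBIC) for i in im]))
E
```

```text
time: 13.98
eef_pos: [0.5198, -0.2059, 0.0768]
tool_rot: [154.7, -0.1, 105.3]
wrist_force: [-0.7, -0.1, -0.3]
gripper_width: 0.0426
finger_force: 0.2
time: 14.48
eef_pos: [0.4892, -0.2137, 0.0642]
tool_rot: [163.5, -0.1, 105.3]
wrist_force: [-0.1, -0.1, -0.6]
gripper_width: 0.0427
finger_force: 0.4
[ 29.53587421  29.31473239  -1.23087573 123.2353727  -35.72094495
  18.84069164  76.93640255]
```

View pics/c6.png

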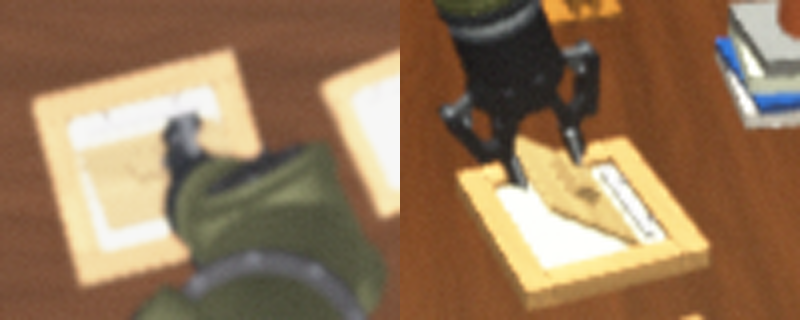

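The side crop shows the board leaning at about 40° on the lower finger, block up, with its lower edge inside the opening. I'll ease it down further and retreat upwards.

```bash
c="python3 -m crank"
$c '[[0,-0.3,0,0.3,0,0],[0,-0.3,0,0.3,0,0],[0,-0.3,0,0.3,0,0],[0,-0.3,-0.3,0.3,0,0],[0,-0.2,-0.6,0.3,0,0],[0,0,-1,0,0,0],[0,0,-1,0,0,0],[0,0,-1,0,0,0]]'
$c '[[0,0,-1,0.7,0,0],[0,0,-1,0.7,0,0],[0,-1,-1,0.3,0,0],[0,-1,0,0,0,0],[0,-1,0,0,0,0]]'
cat > n.py <<'E'
from fc import *
from rig import status
T=status.sense(); print("tcp F",inF(T["eef_pos"][None]).round(1),T["tool_rot"].round(1))
p=snapshot("top");q=snapshot("side")
for n,g in (("top",p),("side",q)):
    for l in ("board","board_block"):
      for d in spotter.silhouettes(l,g)[:2]:
        C=inF(cloud(g,d["mask"])); 
        if len(C)>20 and abs(np.median(C,0)[:2]).max()<60:
            k=(C[:,2]>8); r=cv2.minAreaRect(C[k,:2].astype(np.float32)); print(n,l,round(d["score"],2),len(C),np.round(np.percentile(C,[2,98],axis=0),1).tolist(),[np.round(v,1) for v in r])
            A_=np.c_[C[:,:2],np.ones(len(C))]; print("  plane slopes",np.linalg.lstsq(A_,C[:,2],rcond=None)[0].round(3))
im=[p["pixels"][160:240,340:440,::-1],q["pixels"][210:290,280:380,::-1]]
import sys
cv2.imwrite("pics/"+sys.argv[1],np.hstack([cv2.resize(i,(400,320),interpolation=cv2.INTER_CUBIC) for i in im]))
E
python3 n.py c7.png
```

```text
time: 15.25
eef_pos: [0.4401, -0.2276, 0.1527]
tool_rot: [170.2, -0.2, 105.3]
wrist_force: [0.9, 0.2, 0.3]
gripper_width: 0.0429
finger_force: 0.0
time: 15.67
eef_pos: [0.3605, -0.2501, 0.2243]
tool_rot: [177.9, -0.0, 105.4]
wrist_force: [0.0, -0.8, 0.2]
gripper_width: 0.0422
finger_force: 0.0
tcp F [[-154.1   -4.9  224.3]] [177.9  -0.  105.4]
top board 0.72 1035 [[-61.6, -54.8, 13.2], [34.7, 60.1, 39.4]] [array([-13.1,   1.3]), array([100. , 121.4]), np.float64(0.2)]
  plane slopes [-1.0900e-01  1.0000e-03  2.2485e+01]
top board_block 0.82 1052 [[-62.4, -54.6, 12.9], [34.6, 60.6, 39.4]] [array([-27.7,   2.2]), array([121.9, 129.8]), np.float64(88.6)]
  plane slopes [-1.230e-01 -5.000e-03  2.235e+01]
side board 0.8 629 [[-60.5, -60.8, 16.9], [34.5, 57.7, 38.9]] [array([-12.1,  -0.9]), array([100. , 127.1]), np.float64(0.3)]
  plane slopes [-9.6000e-02  7.0000e-03  2.3714e+01]
side board_block 0.67 642 [[-61.0, -61.0, 16.9], [34.8, 57.7, 38.9]] [array([-10.8,   0.5]), array([131.1, 105.4]), np.float64(88.8)]
  plane slopes [-9.2000e-02  6.0000e-03  2.3655e+01]
```

View pics/c7.png

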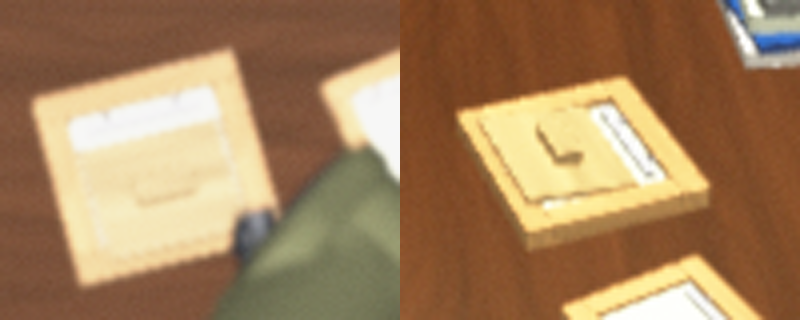

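The board rests in the frame block up. Its bar-side edge is on the floor at frame x≈36, and the stop-side edge lies on the stop rail at x≈-62, a 6° tilt, well aligned. Next I grip the block across its 24 mm, matching the tilt.

```bash
python3 pf.py -5 1 95 -6
```

```text
turn units [ 1.75 -0.03  0.03] shift now [0.19 5.77 5.33] shift after turn [0.22 6.46 4.47]
[ 0.5029 -0.2053  0.095 ] [-174.     0.   105.2]
```

```bash
python3 -m crank '[[0,0,0,0.9,0,0],[0,0,0,0.85,0,0],[0.04,0.9,0.64,0,0,0],[0.04,0.9,0.64,0,0,0],[0.04,0.9,0.64,0,0,0],[0.04,0.9,0.64,0,0,0],[0.04,0.9,0.64,0,0,0],[0.02,0.9,0.64,0,0,0]]' 0.5
python3 -m crank '[[0,0.9,0.64,0,0,0],[0,0.15,0,0,0,0],[0,0,0,0,0,0],[0,0,0,0,0,0]]'
python3 pf.py -12 1 26.5 -6
```

```text
time: 16.63
eef_pos: [0.4798, -0.2103, 0.1117]
tool_rot: [-173.9, -0.2, 105.4]
wrist_force: [-0.3, -0.2, 0.1]
gripper_width: 0.0427
finger_force: 0.0
time: 16.97
eef_pos: [0.5013, -0.2052, 0.0945]
tool_rot: [-173.9, -0.2, 105.3]
wrist_force: [-0.8, -0.0, -0.2]
gripper_width: 0.0427
finger_force: 0.0
turn units [-0.03 -0.03  0.03] shift now [-0.03  0.07  2.73] shift after turn [-0.02  0.07  2.73]
[ 0.4962 -0.2072  0.0265] [-174.     0.   105.2]
```

```bash
python3 -m crank '[[0,0.07,0.7,0,0,0],[0,0,0.7,0,0,0],[0,0,0.7,0,0,0],[0,0,0.4,0,0,0],[0,0,0.23,0,0,0],[0,0,0,0,0,0]]'
python3 -m crank '[[0,0,0,0,0,0],[0,0,0,0,0,0],[0,0,0,0,0,0],[0,0,0,0,0,0],[0,0,0,0,0,0],[0,0,0,0,0,0]]' 0 40
python3 pf.py 2 0.5 27.5 -6
```

```text
time: 17.47
eef_pos: [0.4954, -0.2067, 0.0265]
tool_rot: [-173.9, -0.2, 105.2]
wrist_force: [-0.3, 0.8, 1.1]
gripper_width: 0.0425
finger_force: 0.0
time: 17.97
eef_pos: [0.4967, -0.2068, 0.0277]
tool_rot: [-174.0, -0.1, 105.3]
wrist_force: [0.1, 0.5, 6.8]
gripper_width: 0.0229
finger_force: 41.0
turn units [ 0.   -0.02  0.02] shift now [-0.03  0.53 -0.05] shift after turn [-0.03  0.53 -0.05]
[ 0.5098 -0.204   0.0275] [-174.     0.   105.2]
```

```bash
python3 -m crank '[[0,0,-0.04,0,0,0],[0,0.15,-0.015,0,0,0],[0,0.15,-0.015,0,0,0],[0,0.1,-0.01,0,0,0],[0,0,0,0,0,0],[0,0,0,0,0,0]]'
python3 -m crank '[[0,0.1,-0.01,0,0,0],[0,0.08,-0.01,0,0,0],[0,0,0,0,0,0],[0,0,0,0,0,0]]'
python3 n.py c8.png
```

```text
time: 18.47
eef_pos: [0.5067, -0.2034, 0.0276]
tool_rot: [-174.0, -0.1, 105.3]
wrist_force: [0.9, -0.0, 0.8]
gripper_width: 0.0226
finger_force: 40.5
time: 18.8
eef_pos: [0.5083, -0.203, 0.0276]
tool_rot: [-173.7, -0.2, 105.2]
wrist_force: [-5.7, -0.8, 4.8]
gripper_width: 0.0223
finger_force: 40.9
tcp F [[ 0.8  1.9 27.6]] [-173.7   -0.2  105.2]
top board 0.94 310 [[-50.5, -54.7, 18.3], [0.6, 59.8, 33.0]] [array([-46.6,  34.7]), array([ 58.7, 202.5]), np.float64(19.1)]
  plane slopes [-0.73   0.059  4.147]
side board 0.83 482 [[-49.9, -60.0, 16.5], [44.6, 57.4, 38.0]] [array([-1.8,  3.3]), array([133.4,  98.7]), np.float64(89.7)]
  plane slopes [-8.7000e-02  1.1000e-02  2.4849e+01]
side board_block 0.7 525 [[-50.5, -61.1, 16.3], [45.3, 56.5, 38.1]] [array([-0.9, -2.4]), array([127.1, 100.4]), np.float64(89.7)]
  plane slopes [-8.0000e-02  2.3000e-02  2.4828e+01]
```

```bash
python3 -m crank '[[0,0.08,-0.01,0,0,0],[0,0.06,-0.01,0,0,0],[0,0,0,0,0,0],[0,0,0,0,0,0]]'; python3 pf.py 3 1 24 0
```

```text
time: 19.43
eef_pos: [0.5105, -0.2023, 0.0277]
tool_rot: [-173.6, -0.2, 105.2]
wrist_force: [-8.7, -1.3, 6.2]
gripper_width: 0.0227
finger_force: 41.0
turn units [-1.39 -0.05 -0.  ] shift now [-0.04  0.01  0.15] shift after turn [-0.04 -0.    0.15]
[ 0.5106 -0.2032  0.024 ] [-180.     0.   105.2]
```

```bash
python3 -m crank '[[0,0,0.06,-0.35,0,0],[0,0,0.06,-0.35,0,0],[0,0,0.06,-0.35,0,0],[0,0,0.05,-0.35,0,0],[0,0,0,0,0,0],[0,0,0,0,0,0]]'; python3 pf.py 2 1 22.5 0;  python3 n.py c8.png
```

```text
time: 19.93
eef_pos: [0.5097, -0.2027, 0.0221]
tool_rot: [179.9, -0.3, 105.1]
wrist_force: [-10.3, -2.4, 9.9]
gripper_width: 0.023
finger_force: 41.5
turn units [ 0.02 -0.06 -0.02] shift now [-0.03 -0.01 -0.02] shift after turn [-0.03 -0.01 -0.02]
[ 0.5097 -0.2035  0.0225] [-180.     0.   105.2]
tcp F [[ 2.2  1.8 22.1]] [179.9  -0.3 105.1]
side board 0.69 481 [[-45.1, -58.2, 13.9], [48.2, 51.4, 32.6]] [array([ 2. , -3.8]), array([124.1,  98.3]), np.float64(89.0)]
  plane slopes [1.100e-02 1.400e-02 1.938e+01]
side board_block 0.64 496 [[-44.7, -58.4, 13.9], [47.3, 52.5, 32.9]] [array([ 0.9, -0.7]), array([ 98.5, 125.2]), np.float64(1.2)]
  plane slopes [4.0000e-03 1.2000e-02 1.9542e+01]
```

View pics/c8.png

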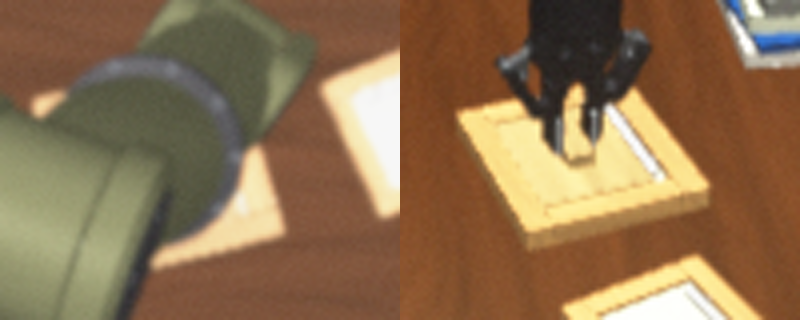

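The board lies flat in the opening, with slope about 0 and its stop edge clear of the wall. I'll press lightly, release, withdraw and measure.

```bash
python3 -m crank '[[0,0,0.06,0,0,0],[0,-0.06,0,0,0,0],[0,-0.06,0,0,0,0],[0,0,0,0,0,0],[0,0,0,0,0,0]]'
python3 -m crank '[[0,0,0,0,0,0],[0,0,0,0,0,0],[0,0,0,0,0,0],[0,0,0,0,0,0],[0,0,0,0,0,0],[0,0,0,0,0,0]]' 0.5
python3 -m crank '[[0,0,-0.3,0,0,0],[0,0,-0.7,0,0,0],[0,0,-1,0,0,0],[0,0,-1,0,0,0],[0,0,-1,0,0,0],[0,-1,-1,0,0,0],[0,-1,-1,0,0,0],[0,-1,0,0,0,0]]'
python3 -m crank '[[0,-1,0,0,0,0],[0,-1,0,0,0,0],[0,-1,0,0,0,0],[0,0,0,0,0,0],[0,0,0,0,0,0]]'
python3 n.py c9.png; python3 - <<'E'
from fc import *
for n in ("top","side"):
    p=snapshot(n); C=inF(cloud(p)); b=(abs(C[:,1])>30)&(abs(C[:,1])<52)
    for x in (-42,-25,0,25,40):
        for s in (-1,1):
            k=b&(abs(C[:,0]-x)<6)&(C[:,1]*s>0); print(n,x,s,k.sum(),np.median(C[k,2]).round(1) if k.sum() else None)
    k=(abs(C[:,0]-82)<5)&(abs(C[:,1])<70); print("rail",np.median(C[k,2]))
E
```

```text
time: 20.65
eef_pos: [0.5096, -0.2027, 0.0219]
tool_rot: [179.7, -0.2, 105.2]
wrist_force: [-6.7, 1.0, 19.0]
gripper_width: 0.023
finger_force: 42.8
time: 21.15
eef_pos: [0.5105, -0.2024, 0.0202]
tool_rot: [179.7, -0.2, 105.3]
wrist_force: [0.2, -0.1, -0.1]
gripper_width: 0.0421
finger_force: 0.0
time: 21.82
eef_pos: [0.4384, -0.2243, 0.1745]
tool_rot: [179.3, 0.1, 105.3]
wrist_force: [-0.4, -1.8, 0.5]
gripper_width: 0.0426
finger_force: 0.0
time: 22.23
eef_pos: [0.364, -0.2431, 0.1703]
tool_rot: [179.6, -0.1, 105.1]
wrist_force: [1.0, 0.0, -0.3]
gripper_width: 0.0425
finger_force: 0.0
tcp F [[-149.     1.   170.3]] [ 1.796e+02 -1.000e-01  1.051e+02]
top board 0.88 1016 [[-46.4, -55.0, 9.7], [46.4, 60.2, 33.0]] [array([0.3, 2.5]), array([ 98.6, 121.4]), np.float64(0.5)]
  plane slopes [-5.0000e-03  7.0000e-03  1.8346e+01]
top board_block 0.85 1076 [[-48.5, -55.1, 9.4], [49.2, 61.0, 33.0]] [array([-0.5,  2.4]), array([122. , 103.8]), np.float64(89.4)]
  plane slopes [-6.0000e-03  5.0000e-03  1.8171e+01]
side board 0.93 634 [[-45.5, -60.3, 13.7], [48.9, 58.3, 32.8]] [array([ 2.8, -2.7]), array([133.6, 100.8]), np.float64(87.2)]
  plane slopes [-2.0000e-03 -5.0000e-03  1.9192e+01]
side board_block 0.69 649 [[-46.7, -64.4, 14.0], [50.2, 57.7, 32.8]] [array([ 1.4, -2.1]), array([106.2, 136.1]), np.float64(1.5)]
  plane slopes [-1.000e-03 -6.000e-03  1.921e+01]
top -42 -1 21 17.2
top -42 1 24 17.1
top -25 -1 21 17.5
top -25 1 24 15.1
top 0 -1 23 16.3
top 0 1 23 16.9
top 25 -1 20 16.9
top 25 1 23 17.6
top 40 -1 21 16.3
top 40 1 23 16.9
rail 18.84397921318336
side -42 -1 14 17.5
side -42 1 10 18.0
side -25 -1 16 17.3
side -25 1 15 17.7
side 0 -1 13 17.5
side 0 1 7 16.2
side 25 -1 14 17.5
side 25 1 11 17.1
side 40 -1 15 17.6
side 40 1 11 16.6
rail 19.2315906888463
```

View pics/c9.png

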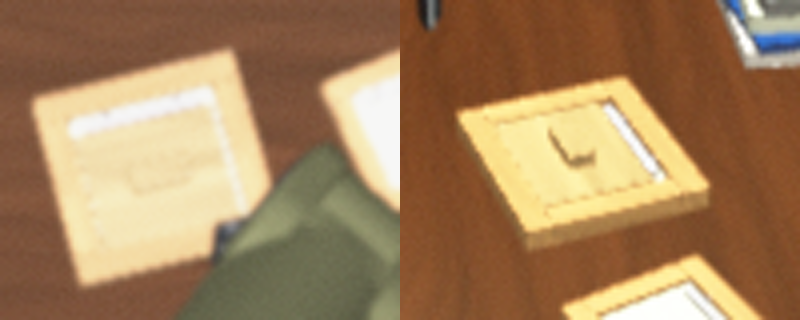

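The board is flat, about 2 mm below the rails at every point, as it should be. It is centred at frame x≈0 with the bar against its edge, and the robot is clear.

```bash
python3 -c "from rig import hand_in;print(hand_in())"
```

```text
the job is handed in; nothing more can be done
None
```

The board is fitted in the middle-sized frame, block side up, flat on the floor of the opening by both cameras' measurements and held by the bar. I let go of it, never went near the mug, books or bowl, and handed the job in at about 23 s; the hand-in returned no verdict.

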